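# Strip a two-stage lint trap for cleaning

## Robot

A 6-joint arm with a two-finger parallel gripper is mounted at the origin on a cart in front of the work surface, level with it; the furniture and walls round the work are solid. World frame = base frame: x ahead of the robot, y to its left, z up, the work surface at z = 0. Lengths are in m, angles in rad, forces in N, time in s.
With the tool pointing down it reaches from about 0.35 to 0.85 m from the base axis. Payload 8.1 kg.
Tool frame: the origin (TCP) lies midway between the tips of the shut fingers; the grasp point (between the pads) lies 19 mm behind it; z points along the fingers, y is the line along which they close (so a half turn about z gives the same grasp; the last joint's range is limited). The gripper opens to 93 mm and grips with 3 to 60 N. Pads are 15 mm wide; open, the fingers measure 128 mm over their backs; the gripper's body (75 mm by 188 mm) begins 65 mm behind the grasp point.
Start: joints at [-1.354, 0.13, 1.488, -0, 1.523, -0.085], TCP at [0.178, -0.573, 0.219] pointing down, gripper open.
Joint ranges: [-2.96, 2.96], [-0.89, 2.26], [0.02, 2.5], [-1.34, 4.48], [0, 2.73], [-2.66, 2.66]. Speed limits (rad/s): [2.39, 2.39, 2.79, 3.14, 3.14, 3.14].

## Interface

Orientations are given as a rotation vector (axis times angle).
In Python, from plant import robot, cams gives the robot as it stands. The module is installed in compiled form; this text tells all that it offers.
- The arm moves only by the tool play_rows, never from a script. Its arguments are lists of equal length, an entry for each row: "slide": the shift along the tool's x, y, z scaled (see below), a list of three; "twist": the turn, a rotation vector about the tool's x, y, z scaled (see below), a list of three. A call has exactly 8 rows; each row shifts and turns the commanded pose from where the row before left it, along the tool's axes as they then stand; what a row does not reach is not made up. The controller multiplies each number of a shift by 25 cm and each number of a turn by 60 degrees. A row lasts 1/10 s, in which the tool goes at most 50 mm and 8.59 degrees, less where a joint would pass 70% of its speed; a pose out of reach is approached as far as the arm can. A call with a number of a shift or a turn outside -1 to 1 is refused whole. A call with a gripper value outside its range is refused whole. "fingers" is the closure, from -1 (fully open) to 1 (shut), set as the call begins (left out, the last holds). The fingers move at their own pace and stop on an object; "force" is the grip in N (left out, the last holds). Time passes only in rows, so rows that do not move let the fingers close, or fill a call up. It gives the time, the measured TCP pose, the force, the opening and the grip force at its end, in the units of the state.
- robot.read_state(): the state, without advancing time (a new reading comes with each control period).
- cams.read_camera(name): name is "scene" or "top"; returns (picture, depth): 400x640x3 uint8, red, green, blue; 400x640 float32, m along the optical axis (not along the pixel's ray), 0 where there is no reading.
- cams.get_calibration(name): a dict with "fx", "fy", "cx", "cy" (pixels), "world_from_camera" (4x4, takes a point from camera to world coordinates). Camera axes: x right, y down, z forward; pixel columns grow to the right and rows downward; lengths in m; the calibration is good to about 2 mm. A picture is of the moment at which its call begins. get_calibration takes no time and is no camera call.
- robot.close_job(): hands the job in; it is judged then, once.
The state is a dict: "t": time; "q": joint angles; "dq": joint speeds; "joint_torque": joint torques, N m; "tool_pos": TCP position; "orientation": TCP orientation; "force": force on the tool from outside, world axes, zero at the start; "wrist_torque": the same for the moment, N m; "opening": finger opening in m; "gripper_force": force on a finger pad.
Only numpy, scipy, OpenCV 4.12 (cv2) and the standard library are available. Lean on these libraries where they do the work, as an engineer would, in place of code of your own. Each camera call takes 0.05 s, during which the arm holds its last target. There are 200 camera calls.

## Task

Take the lint trap apart for cleaning, in order: swing the low front edge of its white cover up by the green rib, unhook the cover from under the hood and lay it, right way up, on the black rubber mat; then lift out the orange coarse strainer, and after it the steel fine strainer, and stand both upright, side by side, on the blue mat next to the trap. Set each part down rather than dropping it, and leave the bottles, the spray can and the other things on the table where they are.

Things in the scene. Friction and masses are not known exactly. Their poses are not given: they have to be found in the camera images.
- lint_box: Grey lint-trap housing bolted down, 182 x 144 mm, 184 mm high at the back. Origin: on the table under the middle of its square well; x points to its back (hood), z up. Deck round the well at z = 100 mm, sides at y = -72 and 72 mm (bolting feet to 88 mm, 10 mm high). Front sill: x = -82 to -77 mm, top z = 122 mm. Hose stubs behind reach x = 124 mm. Only the hood overhangs, from x = 70 mm.
- cover: White cover, 174 (x) x 146 (y) mm, to 0.5 kg. Seated, its 4 mm plate slopes 12 degrees, low at the front. Origin: in its middle, in the plane of the lower edges of its side cheeks and front lip; it stands on these on a flat surface in the same attitude. Seated, the origin is at lint_box x = y = 0, z = 104 mm, axes as lint_box. Its front lip (x = -75 to -71 mm) hangs 18 mm deep inside the sill.
- cover_grip (a point): Point to grip the cover: in the green rib on its plate, 11 mm below the rib's top, 19 mm above the plate; in cover x = -30, y = 0, z = 62 mm. The rib is 12 mm thick (along y), 50 mm long (along x), with upright faces to y and -y, free on all sides. Axes as cover.
- cover_front (a point): Middle of the cover's low front edge, underside of the plate, at cover x = -88 mm: the end that is swung up. Axes as cover.
- ledge (a point): Middle of the front top edge of the ledge wall at the back of lint_box (x = 72 to 77 mm, top z = 155 mm). The cover's rear tongue lies on it, in a slot 16 mm high between the ledge and the hood (hood from x = 70 mm, closed at the back at x = 95 mm, top z = 184 mm). So the cover cannot be lifted level (the hood stops it after 12 mm) nor pulled straight forward. Axes as lint_box.
- cover_nib (a point): Middle of the lower edge of the 4 mm deep nib under the cover's rear tongue, which hangs behind the ledge: when seated, at lint_box x = 81 mm. To free the cover: turn its front up 8 to 14 degrees about the ledge, raise it about 7 mm so that the nib clears the ledge, draw it 25 to 30 mm to the front (-x of lint_box), out of the slot, and lift. Axes as cover.
- coarse: Orange plastic coarse strainer, an open slotted basket 96 (x) x 102 (y) mm, 37 mm high, rim flange 112 x 118 mm; up to 0.2 kg. Origin: centre of its underside. Seated it hangs inside the fine strainer by its flange, origin at lint_box x = y = 0, z = 69 mm, and hides the fine strainer's bridge; 3 mm of play each side.
- coarse_grip (a point): Grip point of the coarse strainer: in the middle of its green bridge, which runs along x across the basket at y = 0: 12 mm thick (along y), 25 to 43 mm above its underside; this point is 34 mm above the underside. Free inside width 42 mm on each side of the bridge, inner floor 3 mm above the underside.
- fine: Steel fine strainer, an open mesh basket 108 (x) x 114 (y) mm, 83 mm high, rim flange 124 x 130 mm; up to 0.42 kg. Origin: centre of its underside. Seated it hangs in the well by its flange on the deck, origin at lint_box x = y = 0, z = 20 mm; 3 mm of play each side.
- fine_grip (a point): Grip point of the fine strainer: in the middle of its green bridge, which runs along x across the inside of the basket at y = 0: 12 mm thick (along y), 30 to 46 mm above its underside; this point is 38 mm above the underside (45 mm below the flange). Free inside width 48 mm on each side of the bridge, inner floor 3 mm above the underside.
- blue_mat: Blue silicone mat with round shallow cups, fixed, 198 (x) x 308 (y) mm, its surface 9 mm above the table. Origin: centre of its underside. Long side roughly fore and aft, -y end far from the robot. It lies to the left or right of the lint trap. Both strainers fit on it in a row along its y, 75 mm either side of the middle.
- black_mat: Black ribbed rubber mat, fixed, 200 (x) x 300 (y) x 6 mm. Origin: centre of its underside. Long side roughly fore and aft, on the other side of the lint trap from the blue mat. A ball bearing lies near its far end (-y); the cover fits on the rest of it with its x along the mat's y.
- bearing: Steel ball bearing lying on the black mat, diameter 52 mm, 16 mm high, loose. Origin: centre of its underside. Leave alone.
- bottle_starch: Grey-green starch spray can, diameter 59 mm, 192 mm high, standing loose. Origin: centre of its underside. Leave alone.
- bottle_white: White bottle with a green cap, diameter 58 mm, 242 mm high, standing loose. Origin: centre of its underside. Leave alone.
- bottle_spray: Dark grey spray bottle, body diameter 60 mm, 237 mm high; its body is centred 9 mm to -y of the origin (underside), the nozzle reaches 38 mm to +y. Standing loose. Leave alone.
- soap: White soap bar 39 x 87 x 24 mm, lying loose. Origin: centre of its underside. Leave alone.
- timer: Wash timer, white base with a blue knob, diameter 66 mm, 52 mm high, standing loose. Origin: centre of its underside. Leave alone.
- cup: Translucent dosing cup, diameter 57 mm, 49 mm high, standing loose. Origin: centre of its underside. Leave alone.

How it is judged:
By the outcome, as a careful person would: the job done as asked, in the order asked, and still so for the second after the job is handed in, with the robot touching nothing.
It also fails if it takes over 70 s, if anything falls off the work surface, if the arm or the gripper's body presses on something with over 40 N, if the wrist force passes 120 N, or if a joint passes its speed limit or range.

## Working session

There is one attempt and no reset: what is moved stays moved. The work goes in short steps, Python scripts to look and compute and a tool call to move; the robot and the scene stay as the last step left them, time stands still between calls to the robot, and variables do not carry over. Pictures are saved under pics/ and viewed, at most 10 in all, crops included, and the job is handed in when it is done.

Besides the shell and the picture viewer there is one more tool, called after "Request:" by a JSON object that holds its "op" and its "data", one argument or row to a line. play_rows: Moves the arm, as the interface text tells. Shifts and turns lie within -1 to 1; 1 stands for 25 cm of shift or 60 degrees of turn. Its arguments: {"type":"object","properties":{"slide":{"type":"array"},"twist":{"type":"array"},"fingers":{"type":"number"},"force":{"type":"number"}},"required":["slide","twist"]}

```bash
mkdir -p pics; cat > h.py <<'E'
import numpy as np, cv2
from scipy.spatial.transform import Rotation as R
from plant import robot, cams
def cloud(name):
    im,d=cams.read_camera(name); c=cams.get_calibration(name)
    v,u=np.mgrid[:400,:640]
    P=np.stack([(u-c["cx"])/c["fx"]*d,(v-c["cy"])/c["fy"]*d,d],-1)
    T=np.array(c["world_from_camera"]); W=P@T[:3,:3].T+T[:3,3]; W[d==0]=np.nan
    return im,W,c
def save(im,n): cv2.imwrite("pics/"+n,im[...,::-1])
E
python3 - <<'E'
from h import *
s=robot.read_state(); print({k:np.round(v,3) for k,v in s.items()})
for n in("scene","top"):
    im,W,c=cloud(n); save(im,n+"0.png"); np.savez(n+"0.npz",im=im,W=W); print(n,c["fx"],np.round(c["world_from_camera"],3))
E
```

```text
{'t': np.float64(0.0), 'q': array([-1.354,  0.131,  1.489, -0.   ,  1.523, -0.085]), 'dq': array([ 0.001, -0.002,  0.   , -0.   ,  0.   ,  0.   ]), 'joint_torque': array([ 2.0000e-03, -5.5984e+01, -4.9175e+01,  7.7000e-02,  3.5000e-02,
       -0.0000e+00]), 'tool_pos': array([ 0.178, -0.572,  0.218]), 'orientation': array([-3.104, -0.472,  0.   ]), 'force': array([-0.124,  0.187, -0.432]), 'wrist_torque': array([0.003, 0.027, 0.04 ]), 'gripper_force': np.float64(0.0), 'opening': np.float64(0.093)}
scene 505.522302943474 [[-0.763 -0.475  0.439 -0.094]
 [-0.646  0.549 -0.53   0.671]
 [ 0.011 -0.688 -0.726  1.19 ]
 [ 0.     0.     0.     1.   ]]
top 488.9704454715582 [[ 0.238 -0.951  0.198  0.297]
 [-0.971 -0.233  0.048 -0.157]
 [-0.    -0.204 -0.979  1.374]
 [ 0.     0.     0.     1.   ]]
```

View pics/scene0.png

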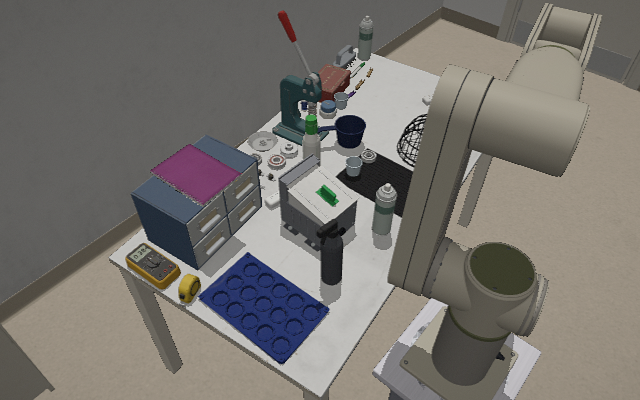

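View pics/top0.png

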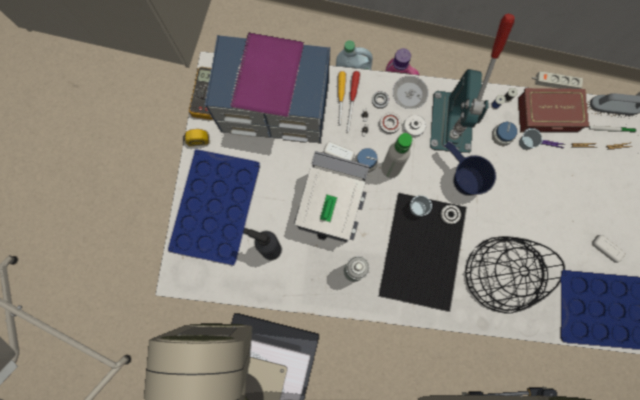

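The scene view shows the trap at about (318,200) with its green rib at (328,195), the blue mat at (263,305) and the black mat partly hidden at (380,180). In the top view the trap is at (332,205) with the rib at (329,208). The adjacent blue mat is at (214,207), and the black mat is at (423,252) with the bearing at (451,213) and the cup at (420,206). The spray bottle is at (265,243) and the starch can at (356,268). The blue mat at far right (600,310) isn't next to the trap.

```bash
cat > m.py <<'E'
from h import *
for n in("top","scene"):
    z=np.load(n+"0.npz"); im,W=z["im"],z["W"]; hsv=cv2.cvtColor(im,cv2.COLOR_RGB2HSV); H,S,V=[hsv[...,i].astype(int) for i in range(3)]
    def rep(name,m,win):
        mm=np.zeros_like(m); mm[win[1]:win[3],win[0]:win[2]]=m[win[1]:win[3],win[0]:win[2]]
        mm&=np.isfinite(W[...,2]); k,l,st,_=cv2.connectedComponentsWithStats(mm.astype(np.uint8)); b=l==1+np.argmax(st[1:,4])
        P=W[b]; r=cv2.minAreaRect(P[:,:2].astype(np.float32)*1000)
        print(n,name,b.sum(),"zpct",np.round(np.percentile(P[:,2],[2,50,90,99]),3),"rect c",np.round(r[0]),"sz",np.round(r[1]),"ang",round(r[2],1)); return b
    g=(H>40)&(H<80)&(S>120)
    blue=(H>105)&(H<130)&(S>120)
    black=V<50
    z2=W[...,2]
    hi=z2>0.04
    if n=="top":
        rep("rib",g,(310,180,350,230)); rep("blue",blue&(z2<.03),(160,140,262,270)); rep("black",black&(z2<.03),(370,185,475,315))
        w=(z2>.125)&(V>120)&(S<40); b=rep("cover",w,(295,160,375,245))
        rep("starch",hi,(335,250,375,290)); rep("spray",hi&(V<90),(235,220,290,265)); rep("white",hi,(383,128,415,180)); rep("cup",z2>.025,(405,190,435,220));rep("bearing",(z2>.011)&(V>90),(438,200,465,226))
        rep("hood",(z2>.165),(300,140,385,185))
        rep("timer/blue",(z2>.02)&(S>50),(355,145,382,172))
    else:
        rep("rib",g,(310,175,345,215)); rep("blue",blue&(z2<.03),(195,245,335,365)); w=(z2>.11)&(V>120)&(S<40); rep("cover",w,(275,155,360,225)); rep("hood",(z2>.165),(275,140,335,200))
    # rib top by two-view pixel centroid
    print()
E
python3 m.py
```

```text
top rib 220 zpct [0.132 0.146 0.171 0.177] rect c [ 528. -115.] sz [24. 61.] ang 87.5
top blue 6750 zpct [-0.002  0.008  0.013  0.017] rect c [482. 204.] sz [299. 192.] ang 2.0
top black 6388 zpct [-0.     0.006  0.01   0.012] rect c [ 499. -397.] sz [293. 193.] ang 1.7
top cover 3539 zpct [0.126 0.145 0.174 0.18 ] rect c [ 556. -117.] sz [146. 182.] ang 87.9
top starch 491 zpct [0.066 0.168 0.181 0.194] rect c [ 397. -222.] sz [56. 57.] ang 58.0
top spray 637 zpct [0.054 0.177 0.237 0.24 ] rect c [407.  20.] sz [74. 56.] ang 47.6
top white 786 zpct [0.046 0.167 0.241 0.245] rect c [ 708. -259.] sz [58. 53.] ang 59.6
top cup 164 zpct [0.026 0.046 0.056 0.06 ] rect c [ 613. -360.] sz [55. 55.] ang 34.5
top bearing 246 zpct [0.013 0.021 0.025 0.028] rect c [ 615. -451.] sz [53. 50.] ang 61.6
top hood 788 zpct [0.171 0.177 0.183 0.188] rect c [ 636. -120.] sz [144.  35.] ang 87.8
top timer/blue 228 zpct [0.041 0.048 0.052 0.055] rect c [ 714. -185.] sz [53. 46.] ang 81.2

scene rib 220 zpct [0.132 0.148 0.168 0.173] rect c [ 526. -112.] sz [64. 27.] ang 6.2
scene blue 7127 zpct [-0.003  0.007  0.011  0.014] rect c [483. 204.] sz [309. 199.] ang 1.9
scene cover 2393 zpct [0.122 0.144 0.174 0.18 ] rect c [530. -87.] sz [208. 241.] ang 87.6
scene hood 513 zpct [0.168 0.176 0.181 0.185] rect c [ 638. -119.] sz [145.  39.] ang 87.4
```

```bash
cat >> h.py <<'E'
def go(target,yaw=None,pos=None,rows=8):
    "per-row slide (tool axes, units) and total twist about tool z toward heading yaw deg; translation expressed in axes after the turn"
    s=robot.read_state(); A=R.from_rotvec(s["orientation"]).as_matrix()
    h=np.degrees(np.arctan2(A[1,0],A[0,0])); p=np.array(s["tool_pos"])
    print("t",round(float(s["t"]),2),"pos",np.round(p,4),"heading",round(h,2),"tilt z",np.round(A[:,2],3),"open",round(float(s["opening"]),4),"F",np.round(s["force"],1))
    d=(np.array(target)-p)
    if yaw is not None: print("twist z total units",round((h-yaw)/60,4)); a=np.radians(yaw); A=np.array([[np.cos(a),np.sin(a),0],[np.sin(a),-np.cos(a),0],[0,0,-1]])
    print("slide total units",np.round(A.T@d/.25,4),"per row",np.round(A.T@d/.25/rows,4))
E
python3 - <<'E'
from h import *
for n in("top","scene"):
    z=np.load(n+"0.npz"); im=z["im"]; hsv=cv2.cvtColor(im,cv2.COLOR_RGB2HSV)
    c=cams.get_calibration(n); T=np.array(c["world_from_camera"])
    m=(hsv[...,0]>40)&(hsv[...,0]<80)&(hsv[...,1]>120); m[:, :305]=0; m[:,352:]=0; m[:180]=0;m[232:]=0
    V=hsv[...,2]; t=np.percentile(V[m],[10,50,90]); print(t)
    mm=m&(V>(t[0]+t[2])/2); v,u=np.nonzero(mm)
    for zz in(.177,):
        r=np.stack([(u-c["cx"])/c["fx"],(v-c["cy"])/c["fy"],np.ones(len(u))],1)@T[:3,:3].T
        P=T[:3,3]+r*((zz-T[2,3])/r[:,2:]); q=cv2.minAreaRect((P[:,:2]*1000).astype(np.float32)); print(n,mm.sum(),zz,np.round(q[0]),np.round(q[1]),q[2],np.round(P.mean(0),4))
go([.523,-.116,.40],-2.1)
E
```

```text
[100. 128. 140.]
top 150 0.177 [ 521. -117.] [23. 61.] 87.82260131835938 [ 0.5249 -0.1194  0.177 ]
[ 69.   87.5 144. ]
scene 79 0.177 [508. -92.] [36. 73.] 79.58627319335938 [ 0.5114 -0.0976  0.177 ]
t 0.1 pos [ 0.1782 -0.5724  0.2177] heading 17.29 tilt z [-0.     0.002 -1.   ] open 0.0928 F [-0.6 -0.6 -0.8]
twist z total units 0.3232
slide total units [ 1.3112 -1.8748 -0.7292] per row [ 0.1639 -0.2344 -0.0912]
```

Request:
{"op": "play_rows", "data": {
  "slide": [
    [0,0,-0.15],
    [0,0,-0.15],
    [0.08,-0.12,-0.1],
    [0.08,-0.12,-0.1],
    [0.08,-0.12,-0.1],
    [0.1,-0.14,-0.05],
    [0.1,-0.14,-0.05],
    [0.1,-0.14,-0.03]
  ],
  "twist": [
    [0,0,0.04],
    [0,0,0.04],
    [0,0,0.04],
    [0,0,0.04],
    [0,0,0.04],
    [0,0,0.04],
    [0,0,0.04],
    [0,0,0.04]
  ],
  "fingers": 0,
  "force": 30
}}

```text
t: 0.9
tool_pos: [0.2917, -0.3638, 0.4021]
orientation: [3.14, -0.056, 0.001]
force: [0.8, -0.8, -0.0]
opening: 0.0466
gripper_force: 0.0
```

```bash
python3 - <<'E'
from h import *
go([.523,-.116,.25],-2.1)
E
```

```text
t 0.9 pos [ 0.2917 -0.3638  0.4021] heading -2.04 tilt z [ 0.001 -0.001 -1.   ] open 0.0466 F [ 0.8 -0.8 -0. ]
twist z total units 0.001
slide total units [ 0.8883 -1.0245  0.6084] per row [ 0.111  -0.1281  0.0761]
```

Request:
{"op": "play_rows", "data": {
  "slide": [
    [0.125,-0.145,0],
    [0.125,-0.145,0],
    [0.125,-0.145,0],
    [0.125,-0.145,0.03],
    [0.125,-0.145,0.05],
    [0.125,-0.145,0.05],
    [0.13,-0.145,0.06],
    [0.008,-0.01,0.15]
  ],
  "twist": [
    [0,0,0],
    [0,0,0],
    [0,0,0],
    [0,0,0],
    [0,0,0],
    [0,0,0],
    [0,0,0],
    [0,0,0]
  ]
}}

```text
t: 1.7
tool_pos: [0.5246, -0.1133, 0.3179]
orientation: [-3.141, 0.044, -0.008]
force: [0.2, -0.5, 0.1]
opening: 0.0462
gripper_force: 0.0
```

```bash
python3 - <<'E'
from h import *
go([.523,-.116,.153],-2.1)
for n in("scene","top"):
    im,W,c=cloud(n); save(im,n+"1.png")
im=cv2.imread("pics/scene1.png")[110:270,220:420]; im2=cv2.imread("pics/top1.png")[130:290,240:440]
cv2.imwrite("pics/c1.png",np.vstack([cv2.resize(im,None,fx=2,fy=1.8),cv2.resize(im2,None,fx=2,fy=1.8)]))
E
```

```text
t 1.7 pos [ 0.5246 -0.1133  0.3179] heading -1.62 tilt z [ 0.005  0.    -1.   ] open 0.0462 F [ 0.2 -0.5  0.1]
twist z total units 0.008
slide total units [-0.0061  0.0112  0.6595] per row [-0.0008  0.0014  0.0824]
```

View pics/c1.png

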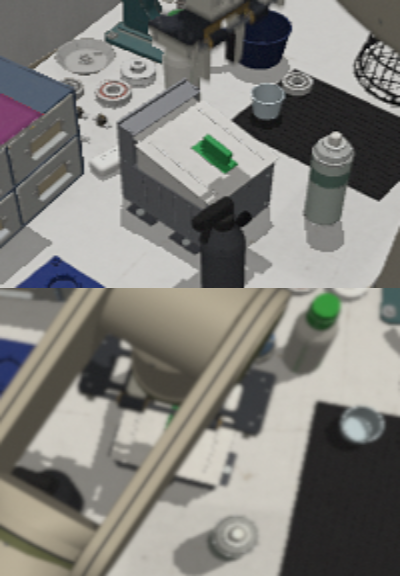

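The crops show the rib clear, with the fingers above it: scene rib at about (327,195), and the arm hides part of the top view. Next is the descent.

Request:
{"op": "play_rows", "data": {
  "slide": [
    [-0.006,0.011,0.12],
    [0,0,0.14],
    [0,0,0.14],
    [0,0,0.12],
    [0,0,0.08],
    [0,0,0.056],
    [0,0,0],
    [0,0,0]
  ],
  "twist": [
    [0,0,0],
    [0,0,0],
    [0,0,0],
    [0,0,0],
    [0,0,0],
    [0,0,0],
    [0,0,0],
    [0,0,0]
  ]
}}

```text
t: 2.6
tool_pos: [0.5199, -0.1206, 0.1539]
orientation: [3.141, -0.053, 0.002]
force: [0.8, -0.8, -0.4]
opening: 0.0464
gripper_force: 0.0
```

Request:
{"op": "play_rows", "data": {
  "slide": [
    [0,0,0],
    [0,0,0],
    [0,0,0],
    [0,0,0],
    [0,0,0],
    [0,0,0],
    [0,0,0],
    [0,0,0]
  ],
  "twist": [
    [0,0,0],
    [0,0,0],
    [0,0,0],
    [0,0,0],
    [0,0,0],
    [0,0,0],
    [0,0,0],
    [0,0,0]
  ],
  "fingers": 1,
  "force": 40
}}

```text
t: 3.4
tool_pos: [0.5195, -0.1195, 0.1527]
orientation: [-3.141, 0.052, -0.0]
force: [-2.2, 5.2, 5.1]
opening: 0.0117
gripper_force: 40.0
```

```bash
python3 - <<'E'
from h import *
go([.523,-.116,.153],-2.1)
E
```

```text
t 3.4 pos [ 0.5195 -0.1195  0.1527] heading -1.89 tilt z [ 0.     0.001 -1.   ] open 0.0117 F [-2.2  5.2  5.1]
twist z total units 0.0035
slide total units [ 0.0136 -0.0143 -0.001 ] per row [ 0.0017 -0.0018 -0.0001]
```

Request:
{"op": "play_rows", "data": {
  "slide": [
    [0,-0.006,0],
    [0,0,-0.0138],
    [0,0,-0.0138],
    [0,0,-0.0138],
    [0,0,-0.0138],
    [0,0,-0.0138],
    [0,0,-0.0138],
    [0,0,0]
  ],
  "twist": [
    [0,0,0],
    [0,-0.031,0],
    [0,-0.031,0],
    [0,-0.031,0],
    [0,-0.031,0],
    [0,-0.031,0],
    [0,-0.031,0],
    [0,0,0]
  ]
}}

```text
t: 4.2
tool_pos: [0.5212, -0.1186, 0.1719]
orientation: [-3.123, 0.052, 0.308]
force: [0.2, 0.2, -4.1]
opening: 0.0114
gripper_force: 40.0
```

```bash
python3 - <<'E'
from h import *
go([.523,-.116,.153])
im,W,c=cloud("scene"); cv2.imwrite("pics/s2.png",cv2.resize(im[130:260,240:400,::-1],None,fx=3,fy=3))
E
```

```text
t 4.2 pos [ 0.5212 -0.1186  0.1719] heading -1.91 tilt z [-0.195  0.006 -0.981] open 0.0114 F [ 0.2  0.2 -4.1]
slide total units [ 0.0215 -0.0107  0.0727] per row [ 0.0027 -0.0013  0.0091]
```

View pics/s2.png

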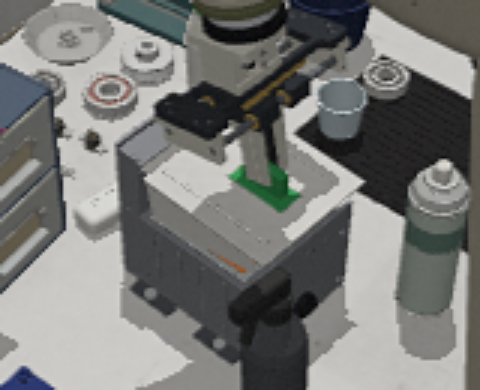

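The cover's front is up, with orange showing under the front edge at crop (230,267) and the rear still in the hood. Now I'll raise it and draw it forward.

Request:
{"op": "play_rows", "data": {
  "slide": [
    [-0.003,0,-0.015],
    [-0.003,0,-0.015],
    [0,0,0],
    [-0.028,0,0.0056],
    [-0.028,0,0.0056],
    [-0.028,0,0.0056],
    [-0.03,0,0.006],
    [0,0,0]
  ],
  "twist": [
    [0,0,0],
    [0,0,0],
    [0,0,0],
    [0,0,0],
    [0,0,0],
    [0,0,0],
    [0,0,0],
    [0,0,0]
  ]
}}

```text
t: 5.05
tool_pos: [0.491, -0.1174, 0.1806]
orientation: [-3.123, 0.052, 0.306]
force: [-0.0, 0.4, -4.6]
opening: 0.0114
gripper_force: 40.0
```

```bash
python3 - <<'E'
from h import *
go([.523,-.116,.153])
im,W,c=cloud("scene"); cv2.imwrite("pics/s3.png",cv2.resize(im[130:260,240:400,::-1],None,fx=3,fy=3))
E
```

```text
t 5.05 pos [ 0.491  -0.1174  0.1806] heading -1.92 tilt z [-0.194  0.007 -0.981] open 0.0114 F [-0.   0.4 -4.6]
slide total units [ 0.1468 -0.0099  0.0834] per row [ 0.0183 -0.0012  0.0104]
```

View pics/s3.png

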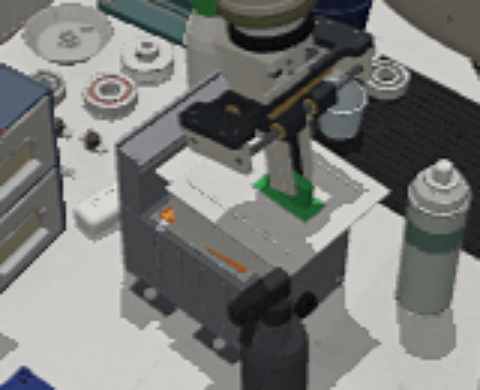

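The cover is out of the slot with its rear edge clear of the hood at about crop (175,170), and the wrist carries about 4.6 N. I'll lift it and level it.

Request:
{"op": "play_rows", "data": {
  "slide": [
    [-0.015,0,-0.08],
    [-0.02,0,-0.11],
    [-0.015,0,-0.1],
    [0,0,-0.07],
    [0,0,-0.05],
    [0,0,-0.04],
    [0,0,-0.03],
    [0,0,0]
  ],
  "twist": [
    [0,0,0],
    [0,0,0],
    [0,0.031,0],
    [0,0.039,0],
    [0,0.039,0],
    [0,0.039,0],
    [0,0.039,0],
    [0,0,0]
  ]
}}

```text
t: 5.9
tool_pos: [0.4996, -0.1179, 0.3032]
orientation: [3.14, -0.053, 0.008]
force: [0.4, -0.4, -3.7]
opening: 0.0117
gripper_force: 40.0
```

```bash
python3 - <<'E'
from h import *
go([.430,-.397,.29],1.8)
E
```

```text
t 5.9 pos [ 0.4996 -0.1179  0.3032] heading -1.92 tilt z [ 0.005 -0.001 -1.   ] open 0.0117 F [ 0.4 -0.4 -3.7]
twist z total units -0.0621
slide total units [-0.3133  1.1069  0.0529] per row [-0.0392  0.1384  0.0066]
```

Request:
{"op": "play_rows", "data": {
  "slide": [
    [-0.02,0.07,0],
    [-0.045,0.16,0],
    [-0.05,0.18,0],
    [-0.05,0.18,0],
    [-0.05,0.18,0],
    [-0.048,0.17,0],
    [-0.035,0.11,0.02],
    [-0.015,0.057,0.033]
  ],
  "twist": [
    [0,0,-0.008],
    [0,0,-0.008],
    [0,0,-0.008],
    [0,0,-0.008],
    [0,0,-0.008],
    [0,0,-0.008],
    [0,0,-0.008],
    [0,0,-0.006]
  ]
}}

```text
t: 6.7
tool_pos: [0.4183, -0.3965, 0.287]
orientation: [-3.141, -0.046, 0.001]
force: [0.6, 0.1, -4.5]
opening: 0.0119
gripper_force: 40.0
```

```bash
python3 - <<'E'
from h import *
go([.430,-.397,.063],1.8)
im,W,c=cloud("scene"); cv2.imwrite("pics/s4.png",cv2.resize(im[100:300,280:440,::-1],None,fx=3,fy=3))
E
```

```text
t 6.7 pos [ 0.4183 -0.3965  0.287 ] heading 1.68 tilt z [-0.001  0.    -1.   ] open 0.0119 F [ 0.6  0.1 -4.5]
twist z total units -0.002
slide total units [0.0467 0.0034 0.8962] per row [0.0058 0.0004 0.112 ]
```

View pics/s4.png

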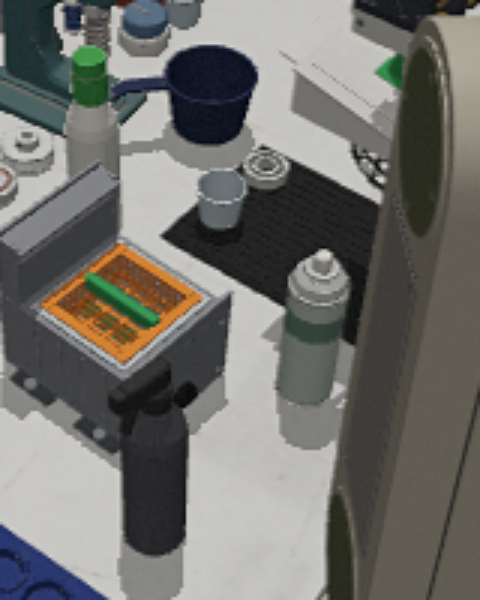

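The cover is above the black mat, and in the trap the orange strainer with its green bridge is exposed at crop (120,300). Before lowering, I'll check clearance to the wire basket beside the mat.

```bash
python3 - <<'E'
from h import *
W=np.load("top0.npz")["W"]
for a in np.arange(.34,.6,.03):
    P=W[(W[...,0]>a)&(W[...,0]<a+.03)&(W[...,1]<-.3)&(W[...,1]>-.62)&(W[...,2]>.03)]
    print(round(a,2),len(P), np.round(P[np.argmax(P[:,1])],3) if len(P) else "", np.round(P[:,2].max(),3) if len(P) else "")
E
```

```text
0.34 0  
0.37 8 [ 0.4   -0.611  0.064] 0.07
0.4 85 [ 0.428 -0.562  0.068] 0.113
0.43 106 [ 0.45  -0.538  0.031] 0.126
0.46 93 [ 0.489 -0.539  0.066] 0.143
0.49 126 [ 0.499 -0.533  0.036] 0.142
0.52 102 [ 0.524 -0.547  0.065] 0.129
0.55 64 [ 0.551 -0.566  0.067] 0.106
0.58 45 [ 0.608 -0.332  0.055] 0.06
```

Request:
{"op": "play_rows", "data": {
  "slide": [
    [0.015,0.001,0.08],
    [0.015,0.001,0.16],
    [0.015,0.001,0.17],
    [0,0,0.17],
    [0,0,0.15],
    [0,0,0.1],
    [0,0,0.055],
    [0,0,0]
  ],
  "twist": [
    [0,0,0],
    [0,0,0],
    [0,0,0],
    [0,0,0],
    [0,0,0],
    [0,0,0],
    [0,0,0],
    [0,0,0]
  ]
}}

```text
t: 7.55
tool_pos: [0.4301, -0.3921, 0.0639]
orientation: [-3.137, -0.051, 0.004]
force: [0.3, -0.2, -3.9]
opening: 0.0117
gripper_force: 40.0
```

Request:
{"op": "play_rows", "data": {
  "slide": [
    [0,0,0.005],
    [0,0,0.005],
    [0,0,0.005],
    [0,0,0.005],
    [0,0,0.005],
    [0,0,0.005],
    [0,0,0],
    [0,0,0]
  ],
  "twist": [
    [0,0,0],
    [0,0,0],
    [0,0,0],
    [0,0,0],
    [0,0,0],
    [0,0,0],
    [0,0,0],
    [0,0,0]
  ]
}}

```text
t: 8.35
tool_pos: [0.431, -0.3944, 0.0591]
orientation: [-3.141, -0.05, -0.001]
force: [-0.2, 0.4, -4.0]
opening: 0.0119
gripper_force: 40.0
```

Request:
{"op": "play_rows", "data": {
  "slide": [
    [0,0,0.005],
    [0,0,0.005],
    [0,0,0.005],
    [0,0,0.004],
    [0,0,0],
    [0,0,0],
    [0,0,0],
    [0,0,0]
  ],
  "twist": [
    [0,0,0],
    [0,0,0],
    [0,0,0],
    [0,0,0],
    [0,0,0],
    [0,0,0],
    [0,0,0],
    [0,0,0]
  ]
}}

```text
t: 9.15
tool_pos: [0.4317, -0.3945, 0.0553]
orientation: [3.141, 0.05, 0.003]
force: [1.5, 3.7, 6.0]
opening: 0.0116
gripper_force: 40.0
```

Contact is made: 6 N upward at z = 0.055, as expected. I'll release and rise.

Request:
{"op": "play_rows", "data": {
  "slide": [
    [0,0,0],
    [0,0,0],
    [0,0,0],
    [0,0,0],
    [0,0,0],
    [0,0,0],
    [0,0,-0.02],
    [0,0,-0.04]
  ],
  "twist": [
    [0,0,0],
    [0,0,0],
    [0,0,0],
    [0,0,0],
    [0,0,0],
    [0,0,0],
    [0,0,0],
    [0,0,0]
  ],
  "fingers": 0
}}

```text
t: 9.95
tool_pos: [0.4305, -0.3939, 0.0691]
orientation: [-3.14, -0.05, 0.0]
force: [-0.2, 0.0, -0.4]
opening: 0.0464
gripper_force: 0.0
```

Request:
{"op": "play_rows", "data": {
  "slide": [
    [0,0,-0.12],
    [0,0,-0.18],
    [0,0,-0.18],
    [0,0,-0.18],
    [0,0,-0.18],
    [0,0,-0.15],
    [0.05,-0.1,-0.06],
    [0.05,-0.15,0]
  ],
  "twist": [
    [0,0,0],
    [0,0,0],
    [0,0,0],
    [0,0,0],
    [0,0,0],
    [0,0,0],
    [0,0,0.03],
    [0,0,0.03]
  ]
}}

```text
t: 10.75
tool_pos: [0.4557, -0.333, 0.3371]
orientation: [3.136, -0.055, 0.01]
force: [0.5, 0.1, 0.2]
opening: 0.0464
gripper_force: 0.0
```

```bash
python3 - <<'E'
from h import *
for n in("scene","top"):
    im,W,c=cloud(n); save(im,n+"5.png"); np.savez(n+"5.npz",im=im,W=W)
    hsv=cv2.cvtColor(im,cv2.COLOR_RGB2HSV); H,S,V=[hsv[...,i].astype(int) for i in range(3)]
    T=np.array(c["world_from_camera"])
    for nm,m,z in(("orange",(H>5)&(H<20)&(S>150),.106),("green",(H>40)&(H<80)&(S>120),.112)):
        m=m&(W[...,2]>.05)&(abs(W[...,0]-.55)<.09)&(abs(W[...,1]+.117)<.09)
        v,u=np.nonzero(m)
        if len(u)<20: print(n,nm,len(u));continue
        r=np.stack([(u-c["cx"])/c["fx"],(v-c["cy"])/c["fy"],np.ones(len(u))],1)@T[:3,:3].T
        P=T[:3,3]+r*((z-T[2,3])/r[:,2:]); q=cv2.minAreaRect((P[:,:2]*1000).astype(np.float32)); print(n,nm,len(u),"zdepth pct",np.round(np.percentile(W[m][:,2],[5,50,95]),3),np.round(q[0]),np.round(q[1]),round(q[2],1))
go([.5525,-.117,.16],-2)
a=cv2.imread("pics/scene5.png")[90:300,180:440]; b=cv2.imread("pics/top5.png")[130:340,160:480]
cv2.imwrite("pics/c5.png",np.vstack([cv2.resize(a,(370,299)),cv2.resize(b,(370,299))]))
E
```

```text
scene orange 742 zdepth pct [0.068 0.101 0.108] [ 552. -116.] [117. 112.] 88.0
scene green 164 zdepth pct [0.068 0.109 0.113] [ 551. -100.] [42. 92.] 87.9
top orange 918 zdepth pct [0.069 0.103 0.109] [ 554. -116.] [114. 109.] 87.9
top green 116 zdepth pct [0.107 0.112 0.115] [ 553. -116.] [10. 90.] 86.9
t 10.85 pos [ 0.4567 -0.3285  0.3347] heading -1.66 tilt z [ 0.005 -0.001 -1.   ] open 0.0465 F [-0.6 -0.5 -0.3]
twist z total units 0.0056
slide total units [ 0.3536 -0.859   0.6988] per row [ 0.0442 -0.1074  0.0873]
```

View pics/c5.png

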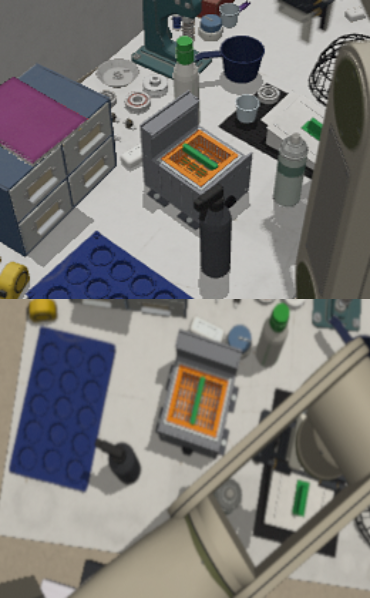

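The cover lies upright on the black mat, with the bearing and cup undisturbed. Both views put the strainer at (0.553, -0.116) with the bridge top at 0.112, matching the sizes given. Next I'll go over it.

Request:
{"op": "play_rows", "data": {
  "slide": [
    [0.045,-0.11,0],
    [0.07,-0.17,0],
    [0.075,-0.18,0],
    [0.075,-0.18,0.02],
    [0.06,-0.15,0.08],
    [0.03,-0.073,0.12],
    [0,0,0.15],
    [0,0,0.12]
  ],
  "twist": [
    [0,0,0.005],
    [0,0,0],
    [0,0,0],
    [0,0,0],
    [0,0,0],
    [0,0,0],
    [0,0,0],
    [0,0,0]
  ]
}}

```text
t: 11.65
tool_pos: [0.5513, -0.1183, 0.2081]
orientation: [3.141, -0.054, 0.001]
force: [0.3, 0.2, -0.0]
opening: 0.0462
gripper_force: 0.0
```

Request:
{"op": "play_rows", "data": {
  "slide": [
    [0,0,0],
    [0,0,0],
    [0,0,0],
    [0,0,0],
    [0,0,0],
    [0,0,0],
    [0,0,0],
    [0,0,0]
  ],
  "twist": [
    [0,0,0],
    [0,0,0],
    [0,0,0],
    [0,0,0],
    [0,0,0],
    [0,0,0],
    [0,0,0],
    [0,0,0]
  ]
}}

```text
t: 12.45
tool_pos: [0.5515, -0.1191, 0.2097]
orientation: [3.141, -0.057, 0.002]
force: [-0.0, 0.1, -0.1]
opening: 0.0468
gripper_force: 0.0
```

```bash
python3 - <<'E'
from h import *
go([.553,-.116,.086],-2)
E
```

```text
t 12.45 pos [ 0.5515 -0.1191  0.2097] heading -2.09 tilt z [ 0.001 -0.    -1.   ] open 0.0468 F [-0.   0.1 -0.1]
twist z total units -0.0015
slide total units [ 0.0055 -0.0126  0.4947] per row [ 0.0007 -0.0016  0.0618]
```

Request:
{"op": "play_rows", "data": {
  "slide": [
    [0.005,-0.01,0.06],
    [0,0,0.1],
    [0,0,0.12],
    [0,0,0.1],
    [0,0,0.07],
    [0,0,0.045],
    [0,0,0],
    [0,0,0]
  ],
  "twist": [
    [0,0,0],
    [0,0,0],
    [0,0,0],
    [0,0,0],
    [0,0,0],
    [0,0,0],
    [0,0,0],
    [0,0,0]
  ]
}}

```text
t: 13.25
tool_pos: [0.5532, -0.1166, 0.0861]
orientation: [3.141, -0.057, 0.002]
force: [0.5, 0.2, 0.6]
opening: 0.0464
gripper_force: 0.0
```

Request:
{"op": "play_rows", "data": {
  "slide": [
    [0,0,0],
    [0,0,0],
    [0,0,0],
    [0,0,0],
    [0,0,0],
    [0,0,0],
    [0,0,0],
    [0,0,0]
  ],
  "twist": [
    [0,0,0],
    [0,0,0],
    [0,0,0],
    [0,0,0],
    [0,0,0],
    [0,0,0],
    [0,0,0],
    [0,0,0]
  ],
  "fingers": 1,
  "force": 25
}}

```text
t: 14.05
tool_pos: [0.5531, -0.1167, 0.0861]
orientation: [3.141, -0.057, 0.002]
force: [-0.2, -0.7, 3.2]
opening: 0.0119
gripper_force: 25.0
```

Request:
{"op": "play_rows", "data": {
  "slide": [
    [0,0,-0.02],
    [0,0,-0.04],
    [0,0,-0.06],
    [0,0,-0.1],
    [0,0,-0.12],
    [0,0,-0.14],
    [0,0,-0.12],
    [0,0,-0.06]
  ],
  "twist": [
    [0,0,0],
    [0,0,0],
    [0,0,0],
    [0,0,0],
    [0,0,0],
    [0,0,0],
    [0,0,0],
    [0,0,0]
  ]
}}

```text
t: 14.85
tool_pos: [0.5542, -0.117, 0.2558]
orientation: [3.139, -0.057, 0.011]
force: [-0.1, -0.1, -0.7]
opening: 0.0121
gripper_force: 25.0
```

```bash
python3 - <<'E'
from h import *
go([.555,.2014,.25],2)
go([.4075,.2014,.25],2)
E
```

```text
t 14.85 pos [ 0.5542 -0.117   0.2558] heading -2.08 tilt z [ 0.007 -0.002 -1.   ] open 0.0121 F [-0.1 -0.1 -0.7]
twist z total units -0.0681
slide total units [ 0.0476 -1.2727  0.0233] per row [ 0.006  -0.1591  0.0029]
t 14.85 pos [ 0.5542 -0.117   0.2558] heading -2.08 tilt z [ 0.007 -0.002 -1.   ] open 0.0121 F [-0.1 -0.1 -0.7]
twist z total units -0.0681
slide total units [-0.542  -1.2933  0.0233] per row [-0.0678 -0.1617  0.0029]
```

Request:
{"op": "play_rows", "data": {
  "slide": [
    [0,-0.07,0],
    [0,-0.14,0],
    [0,-0.18,0],
    [0,-0.18,0],
    [0,-0.18,0],
    [0,-0.18,0],
    [-0.06,-0.17,0],
    [-0.1,-0.1,0]
  ],
  "twist": [
    [0,0,-0.008],
    [0,0,-0.009],
    [0,0,-0.009],
    [0,0,-0.009],
    [0,0,-0.009],
    [0,0,-0.008],
    [0,0,-0.008],
    [0,0,-0.008]
  ]
}}

```text
t: 15.65
tool_pos: [0.5131, 0.1852, 0.2503]
orientation: [-3.14, -0.058, -0.0]
force: [0.1, 0.0, -1.5]
opening: 0.0116
gripper_force: 25.0
```

```bash
python3 - <<'E'
from h import *
go([.4075,.2014,.06],2)
E
```

```text
t 15.65 pos [0.5131 0.1852 0.2503] heading 2.11 tilt z [ 0.     0.001 -1.   ] open 0.0116 F [ 0.1  0.  -1.5]
twist z total units 0.0018
slide total units [-0.4199 -0.0795  0.761 ] per row [-0.0525 -0.0099  0.0951]
```

Request:
{"op": "play_rows", "data": {
  "slide": [
    [-0.08,-0.02,0],
    [-0.12,-0.02,0.03],
    [-0.12,-0.02,0.08],
    [-0.08,-0.015,0.14],
    [-0.02,-0.004,0.17],
    [0,0,0.17],
    [0,0,0.11],
    [0,0,0.06]
  ],
  "twist": [
    [0,0,0],
    [0,0,0],
    [0,0,0],
    [0,0,0],
    [0,0,0],
    [0,0,0],
    [0,0,0],
    [0,0,0]
  ]
}}

```text
t: 16.45
tool_pos: [0.406, 0.1977, 0.0575]
orientation: [3.14, 0.055, -0.005]
force: [0.4, 0.2, 0.0]
opening: 0.0115
gripper_force: 25.0
```

Request:
{"op": "play_rows", "data": {
  "slide": [
    [0,0,0.03],
    [0,0,0.03],
    [0,0,0.02],
    [0,0,0.01],
    [0,0,0.005],
    [0,0,0.005],
    [0,0,0.005],
    [0,0,0]
  ],
  "twist": [
    [0,0,0],
    [0,0,0],
    [0,0,0],
    [0,0,0],
    [0,0,0],
    [0,0,0],
    [0,0,0],
    [0,0,0]
  ]
}}

```text
t: 17.25
tool_pos: [0.4085, 0.1985, 0.0345]
orientation: [-3.141, -0.055, -0.002]
force: [-0.7, -0.6, -1.6]
opening: 0.0117
gripper_force: 25.0
```

```bash
python3 - <<'E'
from h import *
go([.4075,.2014,.026],2)
E
```

```text
t 17.25 pos [0.4085 0.1985 0.0345] heading 1.99 tilt z [ 0.001  0.    -1.   ] open 0.0117 F [-0.7 -0.6 -1.6]
twist z total units -0.0001
slide total units [-0.0036 -0.0117  0.0341] per row [-0.0005 -0.0015  0.0043]
```

Request:
{"op": "play_rows", "data": {
  "slide": [
    [0,-0.008,0.008],
    [0,0,0.006],
    [0,0,0.005],
    [0,0,0.005],
    [0,0,0.005],
    [0,0,0.004],
    [0,0,0.003],
    [0,0,0]
  ],
  "twist": [
    [0,0,0],
    [0,0,0],
    [0,0,0],
    [0,0,0],
    [0,0,0],
    [0,0,0],
    [0,0,0],
    [0,0,0]
  ]
}}

```text
t: 18.05
tool_pos: [0.4084, 0.2005, 0.0261]
orientation: [3.141, 0.055, 0.001]
force: [-4.5, -1.9, 9.2]
opening: 0.0118
gripper_force: 25.0
```

Request:
{"op": "play_rows", "data": {
  "slide": [
    [0,0,0],
    [0,0,0],
    [0,0,0],
    [0,0,0],
    [0,0,0],
    [0,0,0],
    [0,0,-0.02],
    [0,0,-0.06]
  ],
  "twist": [
    [0,0,0],
    [0,0,0],
    [0,0,0],
    [0,0,0],
    [0,0,0],
    [0,0,0],
    [0,0,0],
    [0,0,0]
  ],
  "fingers": 0
}}

```text
t: 18.85
tool_pos: [0.4071, 0.2, 0.0445]
orientation: [3.14, 0.055, -0.003]
force: [-0.2, 0.8, -0.6]
opening: 0.0464
gripper_force: 0.0
```

Request:
{"op": "play_rows", "data": {
  "slide": [
    [0,0,-0.12],
    [0,0,-0.17],
    [0,0,-0.18],
    [0,0,-0.18],
    [0.05,0,-0.15],
    [0.12,0,-0.08],
    [0.16,0,0],
    [0.18,0.05,0]
  ],
  "twist": [
    [0,0,0],
    [0,0,0],
    [0,0,0],
    [0,0,0],
    [0,0,0.017],
    [0,0,0.017],
    [0,0,0.017],
    [0,0,0.017]
  ]
}}

```text
t: 19.65
tool_pos: [0.537, 0.1894, 0.2677]
orientation: [-3.139, 0.055, -0.007]
force: [0.3, 0.6, -0.5]
opening: 0.0466
gripper_force: 0.0
```

```bash
python3 - <<'E'
from h import *
for n in("scene","top"):
    im,W,c=cloud(n); save(im,n+"6.png")
    hsv=cv2.cvtColor(im,cv2.COLOR_RGB2HSV); H,S,V=[hsv[...,i].astype(int) for i in range(3)]
    T=np.array(c["world_from_camera"])
    for nm,m,z in(("green",(H>40)&(H<80)&(S>120),.066),):
        m=m&(W[...,2]>.02)&(abs(W[...,0]-.55)<.09)&(abs(W[...,1]+.117)<.09)
        v,u=np.nonzero(m)
        if len(u)<20: print(n,nm,len(u));continue
        r=np.stack([(u-c["cx"])/c["fx"],(v-c["cy"])/c["fy"],np.ones(len(u))],1)@T[:3,:3].T
        P=T[:3,3]+r*((z-T[2,3])/r[:,2:]); q=cv2.minAreaRect((P[:,:2]*1000).astype(np.float32)); print(n,nm,len(u),"zdepth pct",np.round(np.percentile(W[m][:,2],[5,50,95]),3),np.round(q[0]),np.round(q[1]),round(q[2],1))
    m=(H>5)&(H<20)&(S>150)&(W[...,1]>.1)&(abs(W[...,0]-.41)<.09)&(W[...,1]<.3)&(W[...,2]<.08)
    P=W[m]; q=cv2.minAreaRect((P[:,:2]*1000).astype(np.float32)); print(n,"orange",len(P),np.round(np.percentile(P[:,2],[5,50,95]),3),np.round(q[0]),np.round(q[1]),round(q[2],1))
go([.553,-.116,.25],-2)
a=cv2.imread("pics/scene6.png")[90:360,180:440]; b=cv2.imread("pics/top6.png")[130:340,160:480]
cv2.imwrite("pics/c6.png",np.vstack([cv2.resize(a,(370,299)),cv2.resize(b,(370,299))]))
E
```

```text
scene green 112 zdepth pct [0.053 0.063 0.068] [ 564. -112.] [17. 79.] 87.4
scene orange 1302 [0.008 0.034 0.048] [410. 191.] [114. 140.] 1.6
top green 109 zdepth pct [0.061 0.066 0.07 ] [ 558. -116.] [10. 91.] 86.9
top orange 870 [0.007 0.019 0.05 ] [412. 198.] [117. 110.] 1.8
t 19.75 pos [0.5384 0.1862 0.2632] heading -2.26 tilt z [-0.002 -0.002 -1.   ] open 0.046 F [-2.1  0.3 -0.3]
twist z total units -0.0043
slide total units [0.1006 1.2059 0.0528] per row [0.0126 0.1507 0.0066]
```

View pics/c6.png

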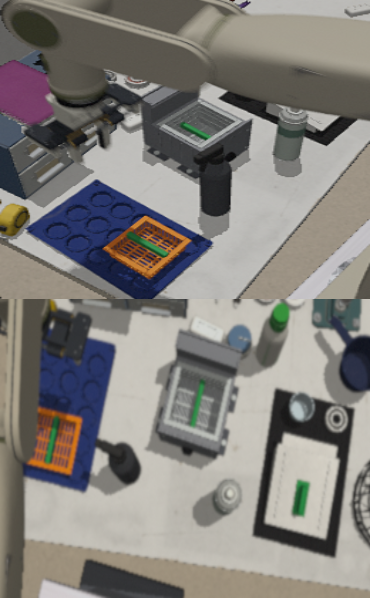

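The coarse strainer stands on the near half of the blue mat, the cover is flat on the black mat, and the fine strainer's bridge is at (0.556, -0.116) with its top at 0.066. Next is the fine strainer.

Request:
{"op": "play_rows", "data": {
  "slide": [
    [0.013,0.08,0],
    [0.013,0.16,0],
    [0.013,0.19,0],
    [0.013,0.19,0],
    [0.013,0.19,0],
    [0.013,0.18,0],
    [0.013,0.14,0.03],
    [0.013,0.076,0.07]
  ],
  "twist": [
    [0,0,-0.004],
    [0,0,0],
    [0,0,0],
    [0,0,0],
    [0,0,0],
    [0,0,0],
    [0,0,0],
    [0,0,0]
  ]
}}

```text
t: 20.55
tool_pos: [0.552, -0.1171, 0.2427]
orientation: [3.139, -0.054, 0.007]
force: [0.2, 0.8, -0.0]
opening: 0.0466
gripper_force: 0.0
```

Request:
{"op": "play_rows", "data": {
  "slide": [
    [0,0,0.06],
    [0,0,0.06],
    [0,0,0.04],
    [0,0,0],
    [0,0,0],
    [0,0,0],
    [0,0,0],
    [0,0,0]
  ],
  "twist": [
    [0,0,0],
    [0,0,0],
    [0,0,0],
    [0,0,0],
    [0,0,0],
    [0,0,0],
    [0,0,0],
    [0,0,0]
  ]
}}

```text
t: 21.35
tool_pos: [0.552, -0.1141, 0.2013]
orientation: [3.141, -0.05, 0.003]
force: [0.0, 0.1, 0.3]
opening: 0.0465
gripper_force: 0.0
```

```bash
python3 - <<'E'
from h import *
go([.554,-.116,.042],-2)
E
```

```text
t 21.35 pos [ 0.552  -0.1141  0.2013] heading -1.83 tilt z [ 0.002 -0.    -1.   ] open 0.0465 F [0.  0.1 0.3]
twist z total units 0.0028
slide total units [0.0083 0.0073 0.6372] per row [0.001  0.0009 0.0796]
```

Request:
{"op": "play_rows", "data": {
  "slide": [
    [0.006,0.007,0.08],
    [0,0,0.12],
    [0,0,0.13],
    [0,0,0.12],
    [0,0,0.1],
    [0,0,0.06],
    [0,0,0.025],
    [0,0,0]
  ],
  "twist": [
    [0,0,0],
    [0,0,0],
    [0,0,0],
    [0,0,0],
    [0,0,0],
    [0,0,0],
    [0,0,0],
    [0,0,0]
  ]
}}

```text
t: 22.15
tool_pos: [0.5531, -0.1159, 0.0416]
orientation: [-3.141, 0.051, -0.001]
force: [-0.1, 0.8, -0.2]
opening: 0.0467
gripper_force: 0.0
```

Request:
{"op": "play_rows", "data": {
  "slide": [
    [0,0,0],
    [0,0,0],
    [0,0,0],
    [0,0,0],
    [0,0,0],
    [0,0,0],
    [0,0,0],
    [0,0,0]
  ],
  "twist": [
    [0,0,0],
    [0,0,0],
    [0,0,0],
    [0,0,0],
    [0,0,0],
    [0,0,0],
    [0,0,0],
    [0,0,0]
  ],
  "fingers": 1,
  "force": 35
}}

```text
t: 22.95
tool_pos: [0.5536, -0.1163, 0.0424]
orientation: [3.141, -0.051, 0.003]
force: [-1.4, -2.0, 5.2]
opening: 0.0117
gripper_force: 35.0
```

Request:
{"op": "play_rows", "data": {
  "slide": [
    [0,0,-0.03],
    [0,0,-0.07],
    [0,0,-0.09],
    [0,0,-0.1],
    [0,0,-0.12],
    [0,0,-0.14],
    [0,0,-0.14],
    [0,0,-0.1]
  ],
  "twist": [
    [0,0,0],
    [0,0,0],
    [0,0,0],
    [0,0,0],
    [0,0,0],
    [0,0,0],
    [0,0,0],
    [0,0,0]
  ]
}}

```text
t: 23.75
tool_pos: [0.553, -0.1155, 0.2413]
orientation: [-3.141, 0.05, -0.003]
force: [0.7, -0.1, -3.6]
opening: 0.0116
gripper_force: 35.0
```

```bash
python3 - <<'E'
from h import *
go([.5575,.2055,.24],2)
W=np.load("scene0.npz")["W"]; P=W[(W[...,2]>.1)&(W[...,1]>.08)&(W[...,1]<.32)&(W[...,0]>.45)]; print("cabinet min x",np.round(np.percentile(P[:,0],[0,.5,2]),3))
E
```

```text
t 23.75 pos [ 0.553  -0.1155  0.2413] heading -1.83 tilt z [ 0.002  0.    -1.   ] open 0.0116 F [ 0.7 -0.1 -3.6]
twist z total units -0.0638
slide total units [ 0.0629 -1.2826  0.0053] per row [ 0.0079 -0.1603  0.0007]
cabinet min x [0.689 0.697 0.7  ]
```

Request:
{"op": "play_rows", "data": {
  "slide": [
    [0.002,-0.08,0],
    [0.002,-0.15,0],
    [0.003,-0.19,0],
    [0.003,-0.19,0],
    [0.003,-0.19,0],
    [0.003,-0.19,0],
    [0.003,-0.17,0],
    [0.003,-0.12,0]
  ],
  "twist": [
    [0,0,-0.008],
    [0,0,-0.008],
    [0,0,-0.008],
    [0,0,-0.008],
    [0,0,-0.008],
    [0,0,-0.008],
    [0,0,-0.008],
    [0,0,-0.008]
  ]
}}

```text
t: 24.55
tool_pos: [0.5575, 0.2072, 0.2383]
orientation: [-3.14, -0.059, 0.002]
force: [-0.2, -1.0, -3.9]
opening: 0.0119
gripper_force: 35.0
```

```bash
python3 - <<'E'
from h import *
go([.5575,.2055,.045],2)
E
```

```text
t 24.55 pos [0.5575 0.2072 0.2383] heading 2.13 tilt z [-0.001  0.001 -1.   ] open 0.0119 F [-0.2 -1.  -3.9]
twist z total units 0.0022
slide total units [-4.000e-04  6.700e-03  7.731e-01] per row [-0.0001  0.0008  0.0966]
```

Request:
{"op": "play_rows", "data": {
  "slide": [
    [0,0.003,0.08],
    [0,0,0.14],
    [0,0,0.15],
    [0,0,0.15],
    [0,0,0.13],
    [0,0,0.09],
    [0,0,0.04],
    [0,0,0]
  ],
  "twist": [
    [0,0,0],
    [0,0,0],
    [0,0,0],
    [0,0,0],
    [0,0,0],
    [0,0,0],
    [0,0,0],
    [0,0,0]
  ]
}}

```text
t: 25.35
tool_pos: [0.5572, 0.203, 0.0421]
orientation: [3.14, 0.055, -0.006]
force: [0.1, 0.9, -4.1]
opening: 0.0118
gripper_force: 35.0
```

Request:
{"op": "play_rows", "data": {
  "slide": [
    [0,0,0.01],
    [0,0,0.01],
    [0,0,0.006],
    [0,0,0.005],
    [0,0,0.004],
    [0,0,0.003],
    [0,0,0],
    [0,0,0]
  ],
  "twist": [
    [0,0,0],
    [0,0,0],
    [0,0,0],
    [0,0,0],
    [0,0,0],
    [0,0,0],
    [0,0,0],
    [0,0,0]
  ]
}}

```text
t: 26.15
tool_pos: [0.5593, 0.2033, 0.0348]
orientation: [3.141, 0.055, 0.002]
force: [0.2, 0.6, -3.2]
opening: 0.0115
gripper_force: 35.0
```

Request:
{"op": "play_rows", "data": {
  "slide": [
    [0,0,0.005],
    [0,0,0.004],
    [0,0,0.004],
    [0,0,0.003],
    [0,0,0.002],
    [0,0,0],
    [0,0,0],
    [0,0,0]
  ],
  "twist": [
    [0,0,0],
    [0,0,0],
    [0,0,0],
    [0,0,0],
    [0,0,0],
    [0,0,0],
    [0,0,0],
    [0,0,0]
  ]
}}

```text
t: 26.95
tool_pos: [0.5593, 0.2032, 0.0314]
orientation: [3.141, 0.055, 0.002]
force: [-5.8, -2.3, 6.5]
opening: 0.0114
gripper_force: 35.0
```

The strainer is in contact with the mat. I'll release, rise, and move the arm clear.

Request:
{"op": "play_rows", "data": {
  "slide": [
    [0,0,0],
    [0,0,0],
    [0,0,0],
    [0,0,0],
    [0,0,0],
    [0,0,0],
    [0,0,-0.02],
    [0,0,-0.05]
  ],
  "twist": [
    [0,0,0],
    [0,0,0],
    [0,0,0],
    [0,0,0],
    [0,0,0],
    [0,0,0],
    [0,0,0],
    [0,0,0]
  ],
  "fingers": 0
}}

```text
t: 27.75
tool_pos: [0.5582, 0.203, 0.0471]
orientation: [3.14, 0.055, -0.002]
force: [0.6, -0.0, 0.6]
opening: 0.0463
gripper_force: 0.0
```

Request:
{"op": "play_rows", "data": {
  "slide": [
    [0,0,-0.1],
    [0,0,-0.15],
    [0,0,-0.17],
    [0,0,-0.18],
    [0,0,-0.18],
    [0,0,-0.18],
    [0,0.05,-0.15],
    [0,0.12,-0.1]
  ],
  "twist": [
    [0,0,0],
    [0,0,0],
    [0,0,0],
    [0,0,0],
    [0,0,0],
    [0,0,0],
    [0,0,0],
    [0,0,0]
  ]
}}

```text
t: 28.55
tool_pos: [0.5607, 0.1622, 0.3556]
orientation: [-3.139, -0.059, -0.01]
force: [0.8, -0.3, -0.8]
opening: 0.0467
gripper_force: 0.0
```

Request:
{"op": "play_rows", "data": {
  "slide": [
    [0,0.16,0],
    [0,0.18,0],
    [0,0.18,0],
    [0,0.18,0],
    [0,0.18,0],
    [0,0.15,0],
    [0,0.08,0],
    [0,0,0]
  ],
  "twist": [
    [0,0,0],
    [0,0,0],
    [0,0,0],
    [0,0,0],
    [0,0,0],
    [0,0,0],
    [0,0,0],
    [0,0,0]
  ]
}}

```text
t: 29.35
tool_pos: [0.5697, -0.1194, 0.3513]
orientation: [3.14, 0.049, 0.003]
force: [0.3, -0.4, -0.2]
opening: 0.0464
gripper_force: 0.0
```

```bash
python3 - <<'E'
from h import *
go([.5,0,.4],2)
for n in("scene","top"):
    im,W,c=cloud(n); save(im,n+"7.png")
a=cv2.imread("pics/scene7.png")[90:370,180:440]; b=cv2.imread("pics/top7.png")[130:340,160:480]
cv2.imwrite("pics/c7.png",np.vstack([cv2.resize(a,(370,299)),cv2.resize(b,(370,299))]))
E
```

```text
t 29.35 pos [ 0.5697 -0.1194  0.3513] heading 1.77 tilt z [ 0.002 -0.001 -1.   ] open 0.0464 F [ 0.3 -0.4 -0.2]
twist z total units -0.0038
slide total units [-0.2618 -0.4869 -0.1949] per row [-0.0327 -0.0609 -0.0244]
```

View pics/c7.png

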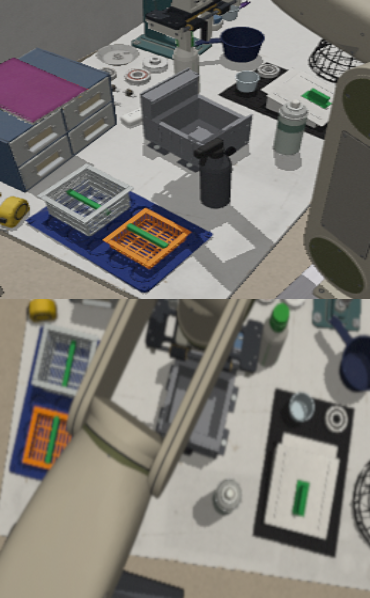

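The picture shows the well empty and both strainers upright side by side on the blue mat, the steel one at crop (85,197) and the orange at (148,240). The cover lies right way up on the black mat, and the bottles, cup and bearing are where they were. I'll hand the job in.

```bash
python3 -c "
from plant import robot
print(robot.close_job())"
```

```text
the job is handed in; nothing more can be done
None
```

The job is handed in at about 29 s: the cover lies right way up on the black mat, and the orange and steel strainers stand side by side on the blue mat next to the trap, with nothing else seen to have moved.

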